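Lock the filter hatch with its quarter-turn dial

TASK

One of the two filter units on the bench has its hatch standing ajar, with its dial unlocked. With closed fingertips set in the slot of that dial, push the hatch fully down and turn the dial clockwise a quarter turn to its stop, so that the hatch stays shut, then move clear. Do not lift the hatch, leave the other unit locked, and do not pick up or shift the labware standing about.

Things in the scene. Friction and masses are not known exactly. Their poses are not given: they have to be found in the camera images.
- unit_a: the unit with the ajar hatch, twin of unit_b: 270 (x) x 190 (y) x 85 mm high white filter unit, fixed to the bench; origin: centre of its underside; x points from its front (robot side) to its rear. Its top is a grey hatch 196 x 184 x 6 mm, from the front edge back to a hinge at x +65, z 85 mm; behind that a flat deck, z 85 mm
- unit_b: the unit already locked, twin of unit_a: 270 (x) x 190 (y) x 85 mm high white filter unit, fixed to the bench; origin: centre of its underside; x points from its front (robot side) to its rear. Its top is a grey hatch 196 x 184 x 6 mm, from the front edge back to a hinge at x +65, z 85 mm; behind that a flat deck, z 85 mm
- unit_a_slot (a point): centre of the slot floor, on the dial's axis; at x -50, y 0, z 94 mm of the unit when shut, z axis up. Dial: 107 mm disc inside a bezel ring on the hatch (123 mm outside, top 13 mm above the slot floor). The slot crosses the whole dial along this point's y: 40 mm wide, 12 mm deep, flat floor. Set closed fingertips in it about 30 mm off the axis and swing them round the axis (ajar: 7 mm higher)
- unit_b_slot (a point): the same point on the locked unit's dial: centre of its slot floor; slot along this point's y
- unit_a_dial (a joint): turn of the ajar unit's dial, rad: 0 = slot along the unit's y, open; grows clockwise from above to a hard stop at 1.571 = slot along the unit's x, locked. Friction 0.08 N m, stays where left. A tongue turns with it under the hatch; over about the last 0.25 rad it slips under a strike only while the hatch is pressed fully down, then keeps it down
- unit_a_hatch (a joint): opening of the ajar hatch, rad: 0 = fully down (hard stop); a seal spring lifts it to about 0.065 (front edge 13 mm up). About 7 N down on the slot floor shuts it; it springs up again unless locked. Locked, it rests at about 0.013
- unit_b_dial (a joint): turn of the other dial, same meaning; starts locked at about 1.55 and must stay so
- unit_b_hatch (a joint): opening of the other hatch, same meaning; starts shut
- unit_a_edge (a point): middle of the front edge of the ajar hatch, on its upper face
- jar: closed jar, 36 mm diameter, 50 mm high, standing on the rear deck of either filter unit; origin at the centre of its underside; a bystander
- vial: amber vial, 26 mm diameter, 50 mm high, standing on the rear deck of the other one; origin at the centre of its underside; a bystander
- bottle: small amber bottle, 32 mm diameter, 70 mm high, standing between the two filter units; origin at the centre of its underside; a bystander
- beaker: glass beaker, 68 mm diameter, 85 mm high, on the bench in front of the units, to the left; origin at the centre of its underside; a bystander
- dish: shallow white dish, 84 mm diameter, 16 mm high, at the left of the bench; origin at the centre of its underside; a bystander
- screwdriver: screwdriver, 170 mm long, lying on the bench between the robot and the units; origin at the centre of its underside as it lies; a bystander
- wash_bottle: white wash bottle, 64 mm diameter, 160 mm high, at the right of the bench; origin at the centre of its underside; a bystander

How it is judged:
By the outcome, as a careful person would: the job done as asked, in the order asked, and still so for the second after the job is handed in, with the robot touching nothing.
It also fails if it takes over 42 s, if anything falls off the work surface, if the arm or the gripper's body presses on something with over 40 N, if the wrist force passes 120 N, or if a joint passes its speed limit or range.

ROBOT

A 6-joint arm with a two-finger parallel gripper is mounted at the origin on the work surface. World frame = base frame: x ahead of the robot, y to its left, z up, the work surface at z = 0. Lengths are in mm, angles in degrees, forces in N, time in s.
With the tool pointing down it reaches from about 400 to 925 mm from the base axis. Payload 3.4 kg.
Tool frame: the origin (TCP) lies between the finger pads; the fingertips stand 22 mm ahead of it and the grasp point (between the pads) lies 3 mm ahead of it; z points along the fingers, y is the line along which they close (so a half turn about z gives the same grasp; the last joint's range is limited). The gripper opens to 85 mm and grips with 20 to 120 N. Pads are 22 mm wide; open, the fingers measure 114 mm over their backs; the gripper's body (76 mm by 85 mm) begins 54 mm behind the grasp point. The pads swing forward as they close: fully open they stand 13 mm farther back than shut.
Start: joints at [-69.815, 17.578, 86.31, -0, 76.112, -4.211], TCP at [237.481, -523.674, 253.305] pointing down, gripper open.
Joint ranges: [-179.03, 179.03], [-60, 130.46], [8.19, 133.38], [-81.62, 261.62], [5.75, 156.47], [-153.77, 153.77]. Speed limits (degrees/s): [147.25, 147.25, 180, 180, 180, 180].

INTERFACE

Orientations are given as a 3x3 rotation matrix whose columns are the frame's x, y, z axes.
In Python, from plant import get_state, vision, ctrl gives the robot as it stands. The module is installed in compiled form; this text tells all that it offers.
- The arm moves only by the tool carry_out, never from a script. Its argument "plan" is a list of rows, each an object with "dp": the shift along the tool's x, y, z in m, a list of three; "rotation": the turn, a rotation vector about the tool's x, y, z in rad, a list of three; "grip": the gripper's target within -1 to 1 (shut at 1, half-way at 0, fully open at -1). A call has exactly 8 rows; each row shifts and turns the commanded pose from where the row before left it, along the tool's axes as they then stand; what a row does not reach is not made up. A row lasts 1/10 s, in which the tool goes at most 50 mm and 8.59 degrees, less where a joint would pass 70% of its speed; a pose out of reach is approached as far as the arm can. A call is refused whole if a number of a shift passes 0.05 or a number of a turn 0.15, either way. A call with a gripper value outside its range is refused whole. The fingers move at their own pace and stop on an object; the grip force is fixed at half the most. Time passes only in rows, so rows that do not move let the fingers close, or fill a call up. It gives the time, the measured TCP pose, the force, the opening and the grip force at its end, in the units of the state.
- get_state(): the state, without advancing time (a new reading comes with each control period).
- vision.camera(name): name is "scene" or "top" or "wrist"; returns a dict with "img" (400x640x3 uint8, blue, green, red), "mtx" (3x3 intrinsics, pixels), "rvec" (rotation vector, rad) and "tvec" (3), from world to camera coordinates, as OpenCV has them. Camera axes: x right, y down, z forward; pixel columns grow to the right and rows downward; lengths in mm; the calibration is good to about 2 mm. The wrist camera is an equidistant fisheye: a pixel r from the principal point sees the ray r / f radians off the axis. A picture is of the moment at which its call begins. There is no depth.
- ctrl.close_job(): hands the job in; it is judged then, once.
The state is a dict: "time_s": time; "joint_pos": joint angles; "qd": joint speeds; "effort": joint torques, N m; "tool_pos": TCP position; "eef_rot": TCP orientation; "wrist_force": force on the tool from outside, world axes, zero at the start; "ft_torque": the same for the moment, N m; "gripper_width": opening from 0.0 (shut) to 1.0 (fully open); "grip_force": force on a finger pad.
Only numpy, scipy, OpenCV 4.12 (cv2) and the standard library are available. Lean on these libraries where they do the work, as an engineer would, in place of code of your own. Each camera call takes 0.05 s, during which the arm holds its last target. There are 200 camera calls.

## Working session

There is one attempt and no reset: what is moved stays moved. The work goes in short steps, Python scripts to look and compute and a tool call to move; the robot and the scene stay as the last step left them, time stands still between calls to the robot, and variables do not carry over. Pictures are saved under pics/ and viewed, at most 10 in all, crops included, and the job is handed in when it is done.

Besides the shell and the picture viewer there is one more tool, called after "Emit:" by a JSON object that holds its "fn" and its "kwargs", one argument or row to a line. carry_out: Moves the arm, as the interface text tells. Its arguments: {"type":"object","properties":{"plan":{"type":"array","items":{"type":"object","properties":{"dp":{"type":"array","items":{"type":"number"}},"rotation":{"type":"array","items":{"type":"number"}},"grip":{"type":"number"}}}}},"required":["plan"]}

```bash
mkdir -p pics; python3 - <<'E'
from plant import get_state, vision
import cv2,pickle
s=get_state();print(s['time_s'],s['tool_pos'],s['eef_rot'],s['gripper_width'])
for n in("top","scene"):
    c=vision.camera(n);cv2.imwrite(f"pics/{n}0.png",c['img']);pickle.dump(c,open(f"{n}.pkl","wb"))
    print(n,c['mtx'],c['rvec'],c['tvec'])
E
```

```text
0.0 [ 237.25704852 -523.07673196  252.40502816] [[ 9.10701108e-01  4.13065423e-01 -6.69843054e-04]
 [ 4.13065936e-01 -9.10699225e-01  1.85864999e-03]
 [ 1.57718497e-04 -1.96936396e-03 -9.99998048e-01]] 0.9981456984772794
top [[368.49226681   0.         319.24638402]
 [  0.         368.49226681 205.22056795]
 [  0.           0.           1.        ]] [ 2.15232063 -2.11619411  0.18296074] [   2.0338913   525.28887806 1251.61749013]
scene [[424.60135621   0.         312.89932712]
 [  0.         424.60135621 195.7301686 ]
 [  0.           0.           1.        ]] [ 1.67397569  1.70631096 -0.80610643] [  25.46298032 -262.78807586 1532.36725145]
```

View pics/top0.png

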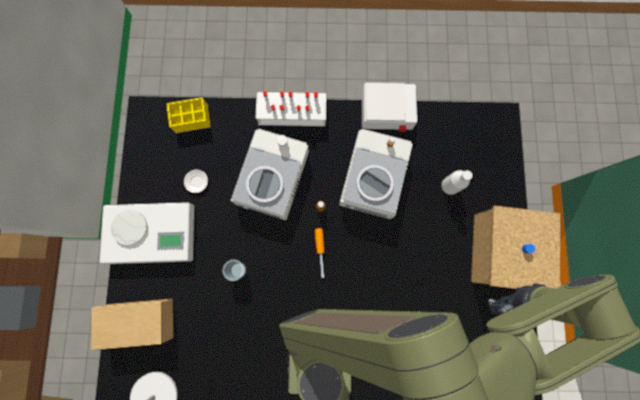

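View pics/scene0.png

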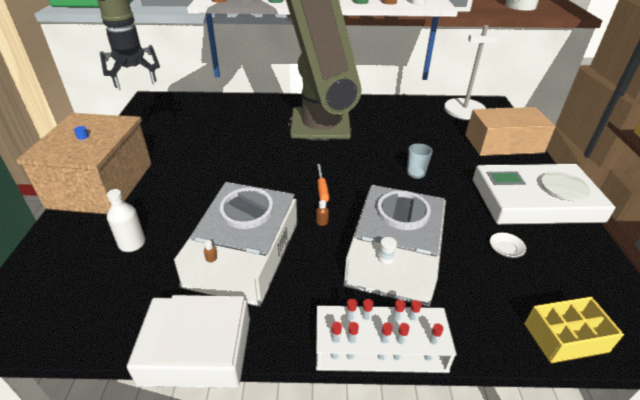

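The top view shows two units: the left dial at about (265,184), with its slot along the unit's x, and the right dial at about (375,183), with its slot across. The right unit, with the vial on its deck, looks like the open one. I'll zoom in on it.

```bash
python3 - <<'E'
import cv2,pickle,numpy as np
t=pickle.load(open("top.pkl","rb"))['img'];s=pickle.load(open("scene.pkl","rb"))['img']
a=cv2.resize(t[120:225,225:425],None,fx=4,fy=4,interpolation=cv2.INTER_CUBIC)[:, :800]
cv2.imwrite("pics/c1.png",a)
b=cv2.resize(s[175:305,170:460],(780,350),interpolation=cv2.INTER_CUBIC)
cv2.imwrite("pics/c2.png",b)
E
```

```text
(no output)
```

View pics/c1.png

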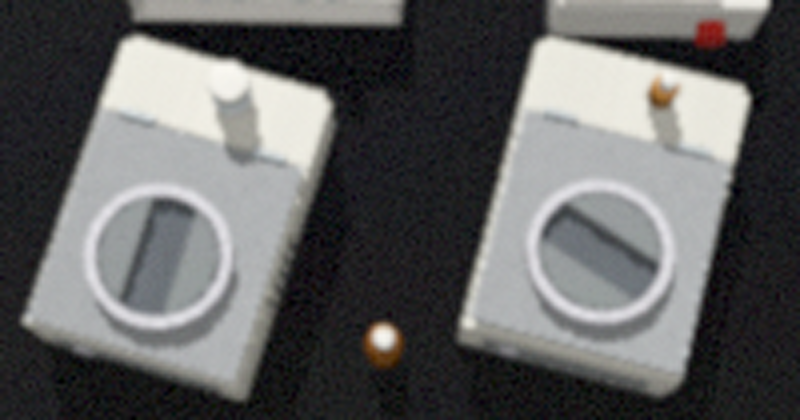

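View pics/c2.png

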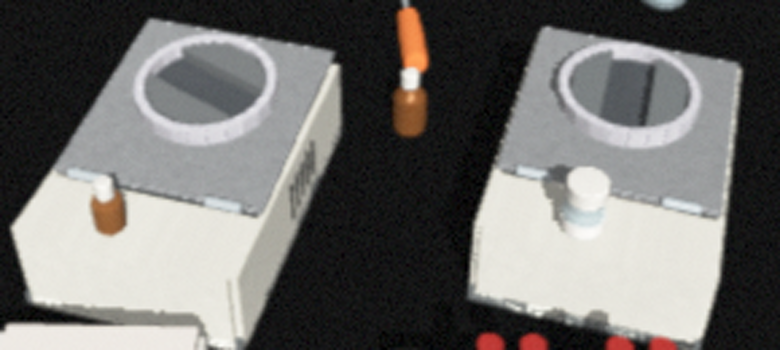

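The right-hand unit in the top view is unit_a. Its ring centre is near top pixel (375,183) and scene pixel (246,208). Its slot runs about 33° against 13° for the hinge line, so the dial has already turned about 20°. Unit_b's slot, on the left, lies along its x (locked). Next I'll measure the positions.

```bash
cat > h.py <<'E'
import cv2,pickle,numpy as np
def ray(c,px):
    R=cv2.Rodrigues(c['rvec'])[0];o=-R.T@c['tvec'].ravel()
    K=c['mtx'];d=np.linalg.inv(K)@np.array([px[0],px[1],1.]);return o,R.T@d
def at(c,px,z):
    o,d=ray(c,px);return (o+d*(z-o[2])/d[2]).round(1)
def proj(c,P):
    return cv2.projectPoints(np.float64(P).reshape(-1,1,3),c['rvec'],c['tvec'],c['mtx'],None)[0].reshape(-1,2)
E
python3 - <<'E'
from h import *
t=pickle.load(open("top.pkl","rb"));s=pickle.load(open("scene.pkl","rb"))
T=lambda x,y:(225+(x-1.5)/4,120+(y-1.5)/4)
print("cam",ray(t,(0,0))[0])
print("ring top",at(t,T(600,252),114),"scene",at(s,(246.2,207.7),114))
rl,rr=at(t,T(540,38),85),at(t,T(750,88),85);hl,hr=at(t,T(525,112),88),at(t,T(732,160),88)
ang=lambda a,b:np.degrees(np.arctan2(*(a-b)[[0,1]]))
for n,a,b in(("rear",rl,rr),("hinge",hl,hr)):
    d=a-b;print(n,a,b,np.linalg.norm(d),"yaw",np.degrees(np.arctan2(-d[0],d[1])))
for p,q in(((565,208),(655,268)),((548,238),(632,293))):
    a,b=at(t,T(*p),108),at(t,T(*q),108);d=a-b;print("slot",a,b,np.degrees(np.arctan2(-d[0],d[1])))
print("ring other",at(t,T(158,256),107),at(s,(170+635/2.69-.0,175+93/2.69),107))
print("vial base/top",at(s,(170+105/2.69,175+232/2.69),85),"bottle",at(t,T(383,345),60))
E
```

```text
cam [ 307.47973066   12.02047437 1322.0403198 ]
ring top [ 593.6 -173.9  114. ] scene [ 607.3 -172.5  114. ]
rear [ 793.3 -127.1   85. ] [ 750.4 -311.4   85. ] 189.227112222324 yaw -13.10355262740454
hinge [ 723.9 -113.5   88. ] [ 683.7 -293.3   88. ] 184.23919235602398 yaw -12.603016259984763
slot [ 632.8 -145.4  108. ] [ 582.  -221.1  108. ] -33.864377239234244
slot [ 606.4 -130.9  108. ] [ 560.1 -201.5  108. ] -33.25715758790339
ring other [585.3 198.3 107. ] [596.7 202.3 107. ]
vial base/top [ 749.  -234.3   85. ] bottle [520.3   7.   60. ]
```

Both estimates put the dial axis at about (592,-176), unit yaw -13° and slot at -33.5° (dial about 0.36 rad). That is consistent with the 184/189 mm widths. I'll go above the axis with the fingers shut.

Emit:
{"fn": "carry_out", "kwargs": {
  "plan": [
    {"dp":[0.03,-0.0105,0],"rotation":[0,0,0],"grip":1},
    {"dp":[0.03,-0.0105,0],"rotation":[0,0,0],"grip":1},
    {"dp":[0.03,-0.0105,0],"rotation":[0,0,0],"grip":1},
    {"dp":[0.03,-0.0105,0],"rotation":[0,0,0],"grip":1},
    {"dp":[0.03,-0.0105,0],"rotation":[0,0,0],"grip":1},
    {"dp":[0.03,-0.0105,0],"rotation":[0,0,0],"grip":1},
    {"dp":[0.03,-0.0105,0],"rotation":[0,0,0],"grip":1},
    {"dp":[0.03,-0.0105,0],"rotation":[0,0,0],"grip":1}
  ]
}}

```text
time_s: 0.9
tool_pos: [421.9, -346.8, 252.9]
eef_rot: [[0.911, 0.413, -0.001], [0.413, -0.911, 0.001], [-0.0, -0.001, -1.0]]
wrist_force: [0.1, 0.1, -0.3]
gripper_width: -0.003
grip_force: 0.0
```

Emit:
{"fn": "carry_out", "kwargs": {
  "plan": [
    {"dp":[0.028,-0.0107,0],"rotation":[0,0,0],"grip":1},
    {"dp":[0.028,-0.0107,0],"rotation":[0,0,0],"grip":1},
    {"dp":[0.028,-0.0107,0],"rotation":[0,0,0],"grip":1},
    {"dp":[0.028,-0.0107,0],"rotation":[0,0,0],"grip":1},
    {"dp":[0.028,-0.0107,0],"rotation":[0,0,0],"grip":1},
    {"dp":[0.028,-0.0107,0],"rotation":[0,0,0],"grip":1},
    {"dp":[0.028,-0.0107,0],"rotation":[0,0,0],"grip":1},
    {"dp":[0.028,-0.0107,0],"rotation":[0,0,0],"grip":1}
  ]
}}

```text
time_s: 1.7
tool_pos: [590.4, -176.4, 252.7]
eef_rot: [[0.911, 0.413, -0.001], [0.413, -0.911, 0.0], [-0.001, -0.001, -1.0]]
wrist_force: [1.0, -0.2, -0.3]
gripper_width: -0.001
grip_force: 0.0
```

Emit:
{"fn": "carry_out", "kwargs": {
  "plan": [
    {"dp":[0,0,0],"rotation":[0,0,-0.14],"grip":1},
    {"dp":[0,0,0],"rotation":[0,0,-0.14],"grip":1},
    {"dp":[0,0,0],"rotation":[0,0,-0.14],"grip":1},
    {"dp":[0,0,0],"rotation":[0,0,-0.14],"grip":1},
    {"dp":[0,0,0],"rotation":[0,0,-0.14],"grip":1},
    {"dp":[0,0,0],"rotation":[0,0,-0.14],"grip":1},
    {"dp":[0,0,0],"rotation":[0,0,-0.14],"grip":1},
    {"dp":[0,0,0],"rotation":[0,0,-0.14],"grip":1}
  ]
}}

```text
time_s: 2.5
tool_pos: [589.6, -177.4, 252.6]
eef_rot: [[0.019, 1.0, -0.001], [1.0, -0.019, 0.001], [0.0, -0.001, -1.0]]
wrist_force: [-0.2, 0.0, -0.4]
gripper_width: 0.001
grip_force: 0.0
```

Emit:
{"fn": "carry_out", "kwargs": {
  "plan": [
    {"dp":[0,0,0],"rotation":[0,0,-0.14],"grip":1},
    {"dp":[0,0,0],"rotation":[0,0,-0.14],"grip":1},
    {"dp":[0,0,0],"rotation":[0,0,-0.14],"grip":1},
    {"dp":[0,0,0],"rotation":[0,0,-0.14],"grip":1},
    {"dp":[0,0,0],"rotation":[0,0,-0.14],"grip":1},
    {"dp":[0,0,0],"rotation":[0,0,-0.14],"grip":1},
    {"dp":[0,0,0],"rotation":[0,0,-0.14],"grip":1},
    {"dp":[0,0,0],"rotation":[0,0,0],"grip":1}
  ]
}}

```text
time_s: 3.3
tool_pos: [589.7, -177.4, 252.7]
eef_rot: [[-0.817, 0.577, -0.001], [0.577, 0.817, 0.0], [0.001, -0.0, -1.0]]
wrist_force: [-0.0, 0.5, -0.6]
gripper_width: -0.003
grip_force: 0.0
```

```bash
python3 - <<'E'
from plant import get_state, vision
import cv2,pickle
s=get_state();print(s['time_s'],s['tool_pos'],s['eef_rot'],s['joint_pos'],s['gripper_width'],s['wrist_force'])
c=vision.camera("wrist");cv2.imwrite("pics/w1.png",c['img']);pickle.dump(c,open("w1.pkl","wb"))
print(c['mtx'],c['rvec'],c['tvec'])
E
```

```text
3.3 [ 589.65966218 -177.4371007   252.73075163] [[-8.16501002e-01  5.77342949e-01 -1.11011827e-03]
 [ 5.77342830e-01  8.16501713e-01  4.57168734e-04]
 [ 1.17035661e-03 -2.67640095e-04 -9.99999279e-01]] [-2.06780909e+01  2.08785011e+01  8.12540172e+01  2.09257567e-03
  7.79362388e+01 -7.54146430e+01] -0.003482202613112526 [-0.02444265  0.54451752 -0.64666064]
[[309.70691629   0.         316.5644953 ]
 [  0.         309.70691629 197.628129  ]
 [  0.           0.           1.        ]] [-2.53796055 -1.31351481 -0.20545504] [-194.76197617 -595.75082098  201.89560065]
```

View pics/w1.png

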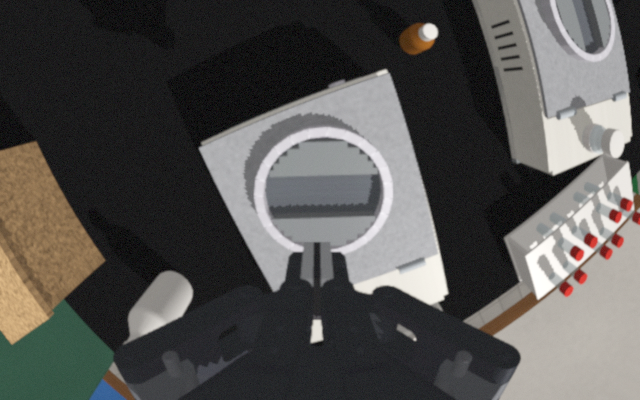

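The wrist view shows unit_a's ring centred near (324,190). The slot runs almost horizontally in the image: upper lip at row ~177, far wall at rows ~205-216. I'll convert those with the fisheye model.

```bash
cat >> h.py <<'E'
def wat(c,px,z):
    K=c['mtx'];v=np.array([px[0]-K[0,2],px[1]-K[1,2]]);r=np.linalg.norm(v);th=r/K[0,0]
    d=np.r_[v/r*np.sin(th),np.cos(th)];R=cv2.Rodrigues(c['rvec'])[0];o=-R.T@c['tvec'].ravel();d=R.T@d
    return (o+d*(z-o[2])/d[2]).round(1)
E
python3 - <<'E'
from h import *
c=pickle.load(open("w1.pkl","rb"));R=cv2.Rodrigues(c['rvec'])[0];print("cam",-R.T@c['tvec'].ravel())
# ring outer outline (top rim): left,right,top points -> circle fit
P=np.array([wat(c,p,113.5)[:2] for p in((254,192),(393,188),(322,127),(270,152),(372,147),(278,238))])
A=np.c_[2*P,np.ones(len(P))];x=np.linalg.lstsq(A,(P**2).sum(1),rcond=None)[0];print("ring c",x[:2],"r",np.sqrt(x[2]+x[0]**2+x[1]**2))
f=lambda p,z:wat(c,p,z)
u=[f((272,178),112),f((375,175),112)];l=[f((275,217),112),f((375,214),112)];fl=[f((275,206),101),f((368,204),101)]
for n,(a,b) in(("up",u),("low",l),("lowfloor",fl)):
    d=a-b;d=d if d[1]>0 else -d;print(n,a,b,"ang",np.degrees(np.arctan2(-d[0],d[1])))
mid=(np.array(u).mean(0)+np.array(l).mean(0))/2;n=np.array([-.834,.552]);print("slot mid",mid,"width",(np.mean(u,0)-np.mean(l,0))[:2]@n)
E
```

```text
cam [ 525.07806197 -132.65268599  374.57895744]
ring c [ 595.92376767 -174.83490914] r 60.922161070834804
up [ 556.5 -203.1  112. ] [ 606.6 -127.4  112. ] ang -33.49750681662559
low [ 587.2 -223.4  112. ] [ 637.8 -146.9  112. ] ang -33.48216116478343
lowfloor [ 581.  -220.4  101. ] [ 630.  -147.7  101. ] ang -33.980078485556106
slot mid [ 597.025 -175.2    112.   ] width 36.79710000000004
```

The ring fit has r = 61 mm, as it should. That gives the axis at about (595,-175.5) and the slot at -33.5°. I'll go over the slot's right end, 30 mm off the axis, and then down.

Emit:
{"fn": "carry_out", "kwargs": {
  "plan": [
    {"dp":[-0.0008,-0.005,0.018],"rotation":[0,0,-0.03],"grip":1},
    {"dp":[-0.0008,-0.005,0.018],"rotation":[0,0,0],"grip":1},
    {"dp":[-0.0008,-0.005,0.018],"rotation":[0,0,0],"grip":1},
    {"dp":[-0.0008,-0.005,0.018],"rotation":[0,0,0],"grip":1},
    {"dp":[-0.0008,-0.005,0.018],"rotation":[0,0,0],"grip":1},
    {"dp":[0,0,0.006],"rotation":[0,0,0],"grip":1},
    {"dp":[0,0,0.006],"rotation":[0,0,0],"grip":1},
    {"dp":[0,0,0],"rotation":[0,0,0],"grip":1}
  ]
}}

```text
time_s: 4.15
tool_pos: [579.3, -200.3, 150.9]
eef_rot: [[-0.833, 0.554, -0.001], [0.554, 0.833, 0.0], [0.001, 0.0, -1.0]]
wrist_force: [0.2, 0.6, 0.0]
gripper_width: 0.003
grip_force: 0.0
```

Emit:
{"fn": "carry_out", "kwargs": {
  "plan": [
    {"dp":[0,0,0.004],"rotation":[0,0,0],"grip":1},
    {"dp":[0,0,0.003],"rotation":[0,0,0],"grip":1},
    {"dp":[0,0,0.003],"rotation":[0,0,0],"grip":1},
    {"dp":[0,0,0.003],"rotation":[0,0,0],"grip":1},
    {"dp":[0,0,0.003],"rotation":[0,0,0],"grip":1},
    {"dp":[0,0,0.003],"rotation":[0,0,0],"grip":1},
    {"dp":[0,0,0.002],"rotation":[0,0,0],"grip":1},
    {"dp":[0,0,0],"rotation":[0,0,0],"grip":1}
  ]
}}

```text
time_s: 4.95
tool_pos: [579.1, -200.4, 129.9]
eef_rot: [[-0.833, 0.553, -0.001], [0.553, 0.833, 0.0], [0.001, -0.0, -1.0]]
wrist_force: [-0.4, 0.4, 0.5]
gripper_width: 0.002
grip_force: 0.0
```

```bash
python3 - <<'E'
from plant import get_state, vision
import cv2,pickle
c=vision.camera("wrist");cv2.imwrite("pics/w2.png",cv2.resize(c['img'][100:350,150:500],(784,560)));pickle.dump(c,open("w2.pkl","wb"))
s=get_state();print(s['time_s'],s['tool_pos'],s['wrist_force'],s['ft_torque'])
E
```

```text
5.0 [ 579.28802041 -200.50537325  130.06151754] [ 0.30235754 -0.03942385 -0.16138078] [-0.00017038  0.00291509  0.00153811]
```

View pics/w2.png

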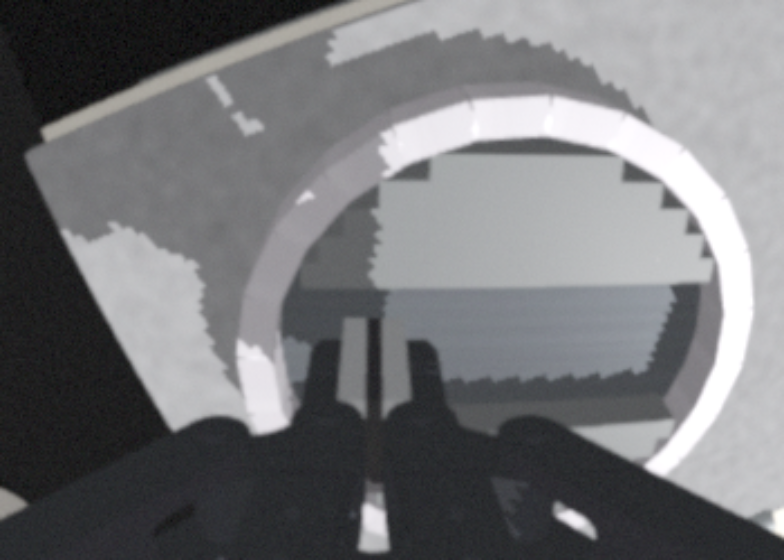

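The fingertips are in the left part of the slot, near crop (375,330), between both walls and clear of the ring, with no contact force. Now I'll press down.

Emit:
{"fn": "carry_out", "kwargs": {
  "plan": [
    {"dp":[0,0,0.002],"rotation":[0,0,0],"grip":1},
    {"dp":[0,0,0.002],"rotation":[0,0,0],"grip":1},
    {"dp":[0,0,0.002],"rotation":[0,0,0],"grip":1},
    {"dp":[0,0,0.002],"rotation":[0,0,0],"grip":1},
    {"dp":[0,0,0.002],"rotation":[0,0,0],"grip":1},
    {"dp":[0,0,0.002],"rotation":[0,0,0],"grip":1},
    {"dp":[0,0,0.001],"rotation":[0,0,0],"grip":1},
    {"dp":[0,0,0],"rotation":[0,0,0],"grip":1}
  ]
}}

```text
time_s: 5.8
tool_pos: [578.9, -200.5, 117.5]
eef_rot: [[-0.833, 0.553, -0.001], [0.553, 0.833, 0.0], [0.001, -0.0, -1.0]]
wrist_force: [-2.4, 1.3, 5.8]
gripper_width: 0.006
grip_force: 2.9
```

Emit:
{"fn": "carry_out", "kwargs": {
  "plan": [
    {"dp":[0,0,0.0005],"rotation":[0,0,0],"grip":1},
    {"dp":[0,0,0.0005],"rotation":[0,0,0],"grip":1},
    {"dp":[0,0,0.0005],"rotation":[0,0,0],"grip":1},
    {"dp":[0,0,0.0005],"rotation":[0,0,0],"grip":1},
    {"dp":[0,0,0],"rotation":[0,0,0],"grip":1},
    {"dp":[0,0,0],"rotation":[0,0,0],"grip":1},
    {"dp":[0,0,0],"rotation":[0,0,0],"grip":1},
    {"dp":[0,0,0],"rotation":[0,0,0],"grip":1}
  ]
}}

```text
time_s: 6.6
tool_pos: [579.0, -200.5, 116.0]
eef_rot: [[-0.833, 0.553, -0.0], [0.553, 0.833, -0.0], [0.0, -0.0, -1.0]]
wrist_force: [-3.5, 0.5, 7.8]
gripper_width: -0.001
grip_force: 3.7
```

Emit:
{"fn": "carry_out", "kwargs": {
  "plan": [
    {"dp":[0,0,0.0005],"rotation":[0,0,0],"grip":1},
    {"dp":[0,0,0.0005],"rotation":[0,0,0],"grip":1},
    {"dp":[0,0,0.0005],"rotation":[0,0,0],"grip":1},
    {"dp":[0,0,0],"rotation":[0,0,0],"grip":1},
    {"dp":[0,0,0],"rotation":[0,0,0],"grip":1},
    {"dp":[0,0,0],"rotation":[0,0,0],"grip":1},
    {"dp":[0,0,0],"rotation":[0,0,0],"grip":1},
    {"dp":[0,0,0],"rotation":[0,0,0],"grip":1}
  ]
}}

```text
time_s: 7.4
tool_pos: [579.6, -200.9, 115.9]
eef_rot: [[-0.833, 0.553, 0.002], [0.553, 0.833, -0.001], [-0.002, -0.0, -1.0]]
wrist_force: [-3.9, 0.3, 12.2]
gripper_width: 0.005
grip_force: 6.8
```

The hatch is on its hard stop: z no longer drops (tips at 94) while the force climbs. I'll press slightly more and swing clockwise about the axis, turning the tool with it.

Emit:
{"fn": "carry_out", "kwargs": {
  "plan": [
    {"dp":[0.003,0.0001,0.0005],"rotation":[0,0,0.1],"grip":1},
    {"dp":[0.003,0.0001,0.0005],"rotation":[0,0,0.1],"grip":1},
    {"dp":[0.003,0.0001,0.0005],"rotation":[0,0,0.1],"grip":1},
    {"dp":[0.003,0.0001,0],"rotation":[0,0,0.1],"grip":1},
    {"dp":[0.003,0.0001,0],"rotation":[0,0,0.1],"grip":1},
    {"dp":[0.003,0.0001,0],"rotation":[0,0,0.1],"grip":1},
    {"dp":[0.003,0.0001,0],"rotation":[0,0,0.1],"grip":1},
    {"dp":[0,0,0],"rotation":[0,0,0],"grip":1}
  ]
}}

```text
time_s: 8.2
tool_pos: [568.0, -187.1, 115.7]
eef_rot: [[-0.28, 0.96, 0.004], [0.96, 0.28, -0.006], [-0.007, 0.002, -1.0]]
wrist_force: [-5.6, -5.0, 18.3]
gripper_width: 0.003
grip_force: 9.5
```

```bash
python3 - <<'E'
from plant import get_state, vision
import cv2,pickle
c=vision.camera("wrist");cv2.imwrite("pics/w3.png",cv2.resize(c['img'][100:350,150:500],(784,560)));pickle.dump(c,open("w3.pkl","wb"))
s=get_state();print(s['time_s'],s['tool_pos'],s['wrist_force'],s['ft_torque'])
E
```

```text
8.25 [ 567.9960295  -187.08340737  115.75076523] [-5.61761094 -5.48162162 19.66787201] [-0.89532133  0.99031413 -0.04715192]
```

View pics/w3.png

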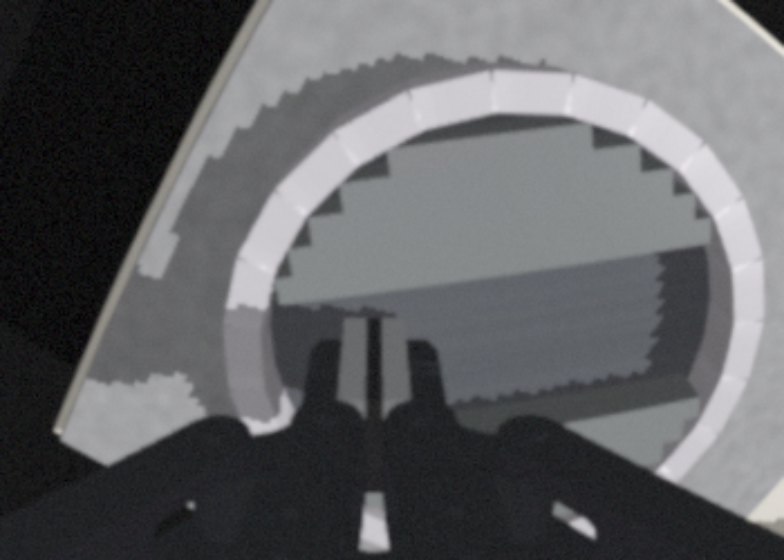

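The hatch is shut (18 N down) and the dial is following, about 9° behind the tool. I'll keep swinging, with a bit less turn per row.

Emit:
{"fn": "carry_out", "kwargs": {
  "plan": [
    {"dp":[0.003,-0.0003,0],"rotation":[0,0,0.07],"grip":1},
    {"dp":[0.003,-0.0002,0],"rotation":[0,0,0.07],"grip":1},
    {"dp":[0.003,-0.0001,0],"rotation":[0,0,0.07],"grip":1},
    {"dp":[0.003,0,0],"rotation":[0,0,0.07],"grip":1},
    {"dp":[0.003,0.0001,0],"rotation":[0,0,0.07],"grip":1},
    {"dp":[0.003,0.0002,0],"rotation":[0,0,0.07],"grip":1},
    {"dp":[0.002,0.0002,0],"rotation":[0,0,0.07],"grip":1},
    {"dp":[0,0,0],"rotation":[0,0,0],"grip":1}
  ]
}}

```text
time_s: 9.05
tool_pos: [567.5, -166.8, 115.8]
eef_rot: [[0.205, 0.979, 0.006], [0.979, -0.205, -0.005], [-0.003, 0.007, -1.0]]
wrist_force: [-2.8, -3.0, 18.2]
gripper_width: -0.0
grip_force: 8.9
```

```bash
python3 - <<'E'
from plant import get_state, vision
import cv2,pickle
c=vision.camera("wrist");cv2.imwrite("pics/w4.png",cv2.resize(c['img'][100:350,150:500],(784,560)));pickle.dump(c,open("w4.pkl","wb"))
s=get_state();print(s['time_s'],s['tool_pos'],s['wrist_force'],s['ft_torque'])
E
```

```text
9.1 [ 567.52363912 -166.82005671  115.78381623] [-3.59857332 -3.63914576 18.02566647] [-0.4997541   0.55997135 -0.07164459]
```

View pics/w4.png

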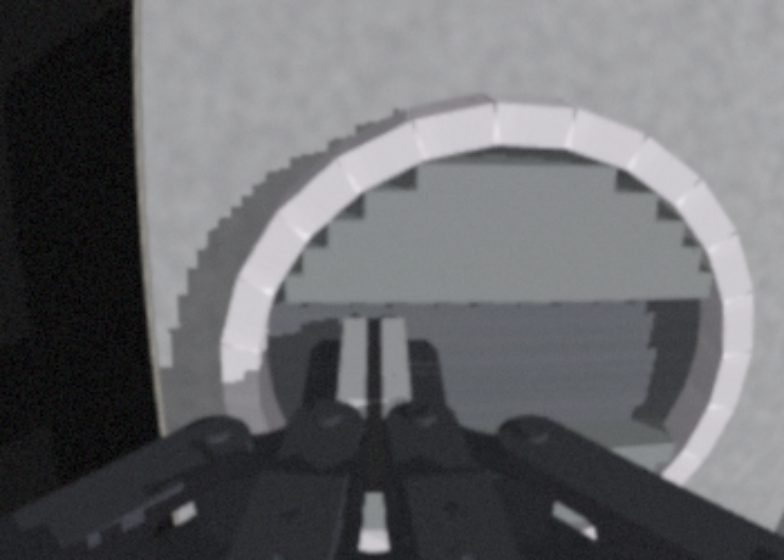

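The slot is now about parallel to the hatch sides, so the dial is near 1.55. Pressing it against the stop with a lateral push while still holding down.

Emit:
{"fn": "carry_out", "kwargs": {
  "plan": [
    {"dp":[0.002,0,0],"rotation":[0,0,0],"grip":1},
    {"dp":[0.002,0,0],"rotation":[0,0,0],"grip":1},
    {"dp":[0.002,0,0],"rotation":[0,0,0],"grip":1},
    {"dp":[0.002,0,0],"rotation":[0,0,0],"grip":1},
    {"dp":[0.001,0,0],"rotation":[0,0,0],"grip":1},
    {"dp":[0,0,0],"rotation":[0,0,0],"grip":1},
    {"dp":[0,0,0],"rotation":[0,0,0],"grip":1},
    {"dp":[0,0,0],"rotation":[0,0,0],"grip":1}
  ]
}}

```text
time_s: 9.9
tool_pos: [569.7, -160.5, 115.8]
eef_rot: [[0.203, 0.979, 0.007], [0.979, -0.202, -0.009], [-0.007, 0.009, -1.0]]
wrist_force: [-3.7, -9.2, 15.9]
gripper_width: -0.004
grip_force: 8.0
```

Emit:
{"fn": "carry_out", "kwargs": {
  "plan": [
    {"dp":[0.002,0,0],"rotation":[0,0,0],"grip":1},
    {"dp":[0.002,0,0],"rotation":[0,0,0],"grip":1},
    {"dp":[0.001,0,0],"rotation":[0,0,0],"grip":1},
    {"dp":[0,0,0],"rotation":[0,0,0],"grip":1},
    {"dp":[0,0,0],"rotation":[0,0,0],"grip":1},
    {"dp":[0,0,0],"rotation":[0,0,0],"grip":1},
    {"dp":[0,0,0],"rotation":[0,0,0],"grip":1},
    {"dp":[0,0,0],"rotation":[0,0,0],"grip":1}
  ]
}}

```text
time_s: 10.7
tool_pos: [570.4, -158.2, 115.8]
eef_rot: [[0.202, 0.979, 0.007], [0.979, -0.202, -0.013], [-0.011, 0.009, -1.0]]
wrist_force: [-5.3, -18.1, 15.1]
gripper_width: 0.002
grip_force: 12.7
```

18 N sideways now, far more than dial friction, so it is against the stop. I'll ease the side push a little, keeping contact so the dial isn't dragged back, and rise straight up.

Emit:
{"fn": "carry_out", "kwargs": {
  "plan": [
    {"dp":[-0.002,0,0],"rotation":[0,0,0],"grip":1},
    {"dp":[-0.001,0,-0.001],"rotation":[0,0,0],"grip":1},
    {"dp":[0,0,-0.002],"rotation":[0,0,0],"grip":1},
    {"dp":[0,0,-0.002],"rotation":[0,0,0],"grip":1},
    {"dp":[0,0,-0.002],"rotation":[0,0,0],"grip":1},
    {"dp":[0,0,0],"rotation":[0,0,0],"grip":1},
    {"dp":[0,0,0],"rotation":[0,0,0],"grip":1},
    {"dp":[0,0,0],"rotation":[0,0,0],"grip":1}
  ]
}}

```text
time_s: 11.5
tool_pos: [568.7, -158.0, 119.3]
eef_rot: [[0.203, 0.979, 0.003], [0.979, -0.203, -0.007], [-0.006, 0.004, -1.0]]
wrist_force: [0.4, -10.9, -3.3]
gripper_width: 0.0
grip_force: 5.3
```

Emit:
{"fn": "carry_out", "kwargs": {
  "plan": [
    {"dp":[-0.002,0,0],"rotation":[0,0,0],"grip":1},
    {"dp":[-0.002,0,0],"rotation":[0,0,0],"grip":1},
    {"dp":[-0.002,0,0],"rotation":[0,0,0],"grip":1},
    {"dp":[-0.002,0,0],"rotation":[0,0,0],"grip":1},
    {"dp":[-0.001,0,-0.001],"rotation":[0,0,0],"grip":1},
    {"dp":[0,0,-0.003],"rotation":[0,0,0],"grip":1},
    {"dp":[0,0,-0.005],"rotation":[0,0,0],"grip":1},
    {"dp":[0,0,-0.005],"rotation":[0,0,0],"grip":1}
  ]
}}

```text
time_s: 12.3
tool_pos: [565.6, -162.5, 133.9]
eef_rot: [[0.203, 0.979, 0.0], [0.979, -0.203, -0.0], [0.0, 0.0, -1.0]]
wrist_force: [0.2, 0.5, 0.1]
gripper_width: 0.001
grip_force: 0.0
```

Emit:
{"fn": "carry_out", "kwargs": {
  "plan": [
    {"dp":[0,0,-0.01],"rotation":[0,0,0],"grip":1},
    {"dp":[0,0,-0.02],"rotation":[0,0,0],"grip":1},
    {"dp":[0,0,-0.02],"rotation":[0,0,0],"grip":1},
    {"dp":[0,0,-0.02],"rotation":[0,0,0],"grip":1},
    {"dp":[0,0,-0.02],"rotation":[0,0,0],"grip":1},
    {"dp":[0,0,-0.02],"rotation":[0,0,0],"grip":1},
    {"dp":[0,0,-0.01],"rotation":[0,0,0],"grip":1},
    {"dp":[0,0,0],"rotation":[0,0,0],"grip":1}
  ]
}}

```text
time_s: 13.1
tool_pos: [566.5, -163.0, 255.5]
eef_rot: [[0.203, 0.979, 0.004], [0.979, -0.203, -0.001], [-0.001, 0.004, -1.0]]
wrist_force: [-0.1, -0.1, 0.6]
gripper_width: 0.001
grip_force: 0.0
```

```bash
python3 - <<'E'
from plant import get_state, vision
import cv2,pickle,numpy as np
c=vision.camera("wrist");pickle.dump(c,open("w5.pkl","wb"))
s=vision.camera("scene");a=cv2.resize(c['img'][50:350,120:520],(600,450));b=cv2.resize(s['img'][175:305,170:330],(184*3,150*3))[:, :]
cv2.imwrite("pics/w5.png",cv2.resize(np.hstack([a,b]),(800,313)))
s=get_state();print(s['time_s'],s['tool_pos'],s['wrist_force'])
E
```

```text
13.2 [ 565.15965882 -162.49506214  253.05882287] [-0.04723281  0.4083771   0.13988114]
```

View pics/w5.png

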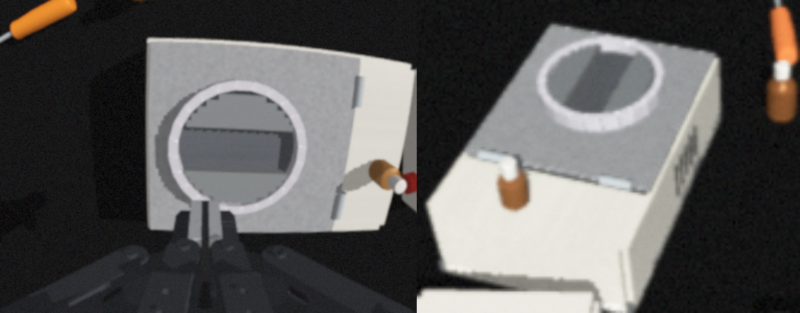

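The wrist view shows the slot along the unit's x, with its edges from (185,128) to (295,132). The hatch sits flush, and the vial and bottle are where they were. I'll check the angle numerically.

```bash
python3 - <<'E'
from h import *
c=pickle.load(open("w5.pkl","rb"));W=lambda x,y,z:wat(c,(120+x*.96,50+y*.96),z)
for n,p,q,z in(("slot up",(190,128),(293,133),107),("slot low",(200,170),(285,174),95),("hatch L",(150,38),(358,58),91),("hatch R",(150,228),(332,232),91)):
    a,b=W(*p,z),W(*q,z);d=b-a;print(n,a,b,np.degrees(np.arctan2(d[1],d[0])),np.linalg.norm(d))
g=cv2.cvtColor(c['img'],cv2.COLOR_BGR2GRAY);cv2.imwrite("pics/w5c.png",cv2.resize(c['img'][140:280,270:430],(800,600),interpolation=cv2.INTER_CUBIC) if 0 else cv2.resize(c['img'][120:270,280:440],(640,600),interpolation=cv2.INTER_CUBIC))
E
```

```text
slot up [ 557.3 -146.8  107. ] [ 645.5 -169.3  107. ] -14.311041262606404 91.02466698648234
slot low [ 556.6 -190.8   95. ] [ 635.6 -211.9   95. ] -14.95398523255302 81.76924849844225
hatch L [538.7 -63.   91. ] [ 725.1 -113.9   91. ] -15.273323525494115 193.2246619870248
hatch R [ 491.9 -244.9   91. ] [ 682.7 -294.7   91. ] -14.628208317766328 197.19198766684215
```

View pics/w5c.png

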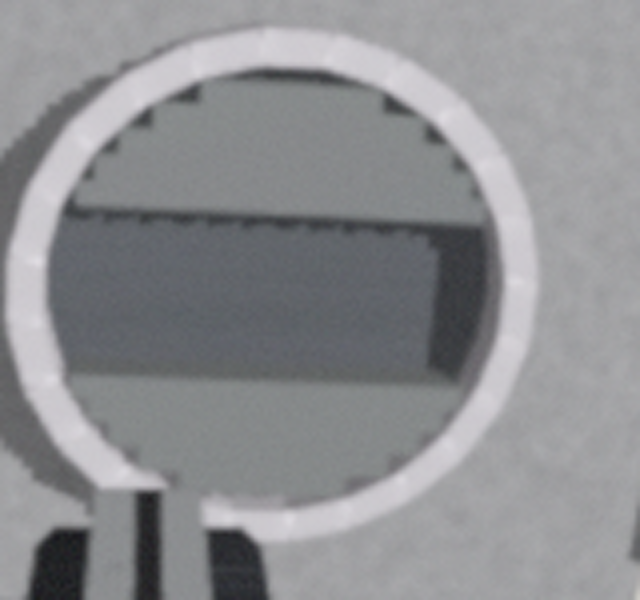

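The slot is parallel to the hatch sides within about 0.5° (-14.6° against -14.9°), so the dial is at its stop and the hatch is down. The arm is clear, so I'm handing in.

```bash
python3 -c "
from plant import ctrl
print(ctrl.close_job())"
```

```text
the job is handed in; nothing more can be done
None
```

I pressed unit_a's hatch fully down, turned its dial clockwise to the stop so the hatch stays shut, moved the arm clear, and handed the job in at about 13 s; unit_b and the labware were not touched.

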